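# Static balance check of centrifuge rotors on a knife edge

### The arm

A 6-joint arm with a two-finger parallel gripper is mounted at the origin on a cart in front of the work surface, level with it; the furniture and walls round the work are solid. World frame = base frame: x ahead of the robot, y to its left, z up, the work surface at z = 0. Lengths are in m, angles in degrees, forces in N, time in s.
With the tool pointing down it reaches from about 0.25 to 0.725 m from the base axis. Payload 9.7 kg.
Tool frame: the origin (TCP) lies on the centre line of the jaws, within the pads' length; the fingertips stand tip_reach ahead of it and the grasp point (between the pads) lies 2 mm behind it (tip_reach is the distance from the TCP to the fingertips, in m); z points along the fingers, y is the direction in which the jaws open and shut (so a half turn about z gives the same grasp; the last joint's range is limited). The gripper opens to 85 mm and grips with 20 to 120 N. Pads are 22 mm wide; open, the fingers measure 114 mm over their backs; the gripper's body (76 mm by 85 mm) begins 54 mm behind the grasp point. The pads swing forward as they close: fully open they stand 13 mm farther back than shut.
Start: joints at [-65.26, 4.979, 10.078, 95.1, 0, 90], TCP at [0.23, -0.5, 0.248] pointing down, gripper open.
Joint ranges: [-179.16, 179.16], [-48.56, 103.87], [-65.8, 70.77], [-126.05, 130.52], [-82.76, 87.17], [-180, 180]. Speed limits (degrees/s): [127.2, 127.2, 147.25, 180, 180, 180].

### API

Orientations are given as [roll, pitch, yaw] about the fixed x, y, z axes, in that order (R = Rz(yaw) Ry(pitch) Rx(roll)).
In Python, from workcell import get_obs, camera, calibration, job_done, tip_reach gives the robot as it stands.
- The arm moves only by the tool apply_moves, never from a script. Its argument "rows" is a list of rows, each a list of 7 numbers: the shift along the world's x, y, z in mm, then the turn, a rotation vector about the world's x, y, z in degrees, then the closure, from 0 (fully open) to 1 (shut). A call has 1 to 20 rows; each row shifts and turns the commanded pose from where the row before left it; what a row does not reach is not made up. A row lasts 1/8 s, in which the tool goes at most 62.5 mm and 10.7 degrees, less where a joint would pass 70% of its speed; a pose out of reach is approached as far as the arm can. A call with a gripper value outside its range is refused whole. The fingers move at their own pace and stop on an object; "grip_force" is the grip in N (left out, the last holds). Time passes only in rows, so rows that do not move let the fingers close. It gives the time, the measured TCP pose, the force and the opening at its end, in the units of the state.
- get_obs(): the state, without advancing time (a new reading comes with each control period).
- camera(name): name is "scene" or "top" or "wrist"; returns the picture (420x560x3 uint8, red, green, blue); there is no depth.
- calibration(name): a dict with "intrinsics" (3x3 intrinsics, pixels), "dist" ([k1, k2, p1, p2, k3] as OpenCV has them; the pictures are not rectified), "T" (4x4, takes a point from camera to world coordinates); the wrist camera has in their place "mount" (4x4, takes a point from camera to tool coordinates, whose origin is the TCP and whose axes are the flange's). Camera axes: x right, y down, z forward; pixel columns grow to the right and rows downward; lengths in m; the calibration is good to about 2 mm. A picture is of the moment at which its call begins: read the wrist's pose just before it. calibration takes no time and is no camera call.
- job_done(): hands the job in, once; it reports no verdict.
The state is a dict: "time": time; "q": joint angles; "qd": joint speeds; "joint_efforts": joint torques, N m; "ee_pos": TCP position; "tcp_rot": TCP orientation; "wrist_force": force on the tool from outside, world axes, zero at the start; "torque": the same for the moment, N m; "opening": finger opening in m.
Only numpy, scipy, OpenCV 4.12 (cv2) and the standard library are available. Lean on these libraries where they do the work, as an engineer would, in place of code of your own. Each camera call takes 0.05 s, during which the arm holds its last target.

### The job

Check the three rotors for balance one at a time: slide the next one along the waiting ridge, never lifting it from there, onto the near part of the knife edge, let go and watch it come to rest. If it stays level, move it on along the knife past the brass strip and leave it balanced there; if it leans over, put it inside the white reject tray before testing the next. Only one rotor may ever be off the ridge, and the vials, bottle, dish and timer must be left standing where they are.

Things in the scene. Friction and masses are not known exactly. Their poses are not given: they have to be found in the camera images.
- rotor_1: one of 3 look-alike aluminium two-place rotors, 120 x 30 x 64 mm, 0.08-0.17 kg. Origin: peak of the V groove under the hub, on the ridge line; x along the arms, z up. Hub 40 (x) x 30 (y) mm, flat upright faces, top 22 mm above, lower edges 11 mm below the origin. Cups 24 mm wide at x -48 and +48, from 2 to 42 mm below. Starts level on the waiting ridge; queue order varies
- rotor_2: as rotor_1 in shape, size, origin and axes. Any rotor may be heavier at one end, unseen. Hubs in the queue have gaps of 38 mm or more: closed fingers fit between to push a hub; it may also be gripped from above across its 30 or 40 mm
- rotor_3: as rotor_1 in shape, size, origin and axes. Let go on the knife edge a rotor is free to lean about the ridge: a true one stays level (within 5 degrees), one with off-centre mass drops one arm at once until its groove meets the knife's flank, about 20 degrees
- stand: fixed grey balancing stand, base 90 x 370 x 12 mm, thin web, steel ridge on top along y; origin under the base's middle, z up, +y the waiting end. Waiting ridge y +170 to -20 mm: roof 36 mm wide, holds any rotor level, peak 101 mm. Knife edge y -20 to -170, peak 100: test part to -80 (brass strip down the web and across the base), keeping part beyond. Stop plate 111 mm high at y -170; the waiting end is open
- knife (a point): middle of the knife edge's test part, on its peak (stand x 0, y -50 mm, 100 mm high); axes as the stand. A 30 mm hub lies wholly on the test part when its origin is within 15 mm of this along y
- keep_zone (a point): middle of the knife edge's keeping part (stand x 0, y -125 mm, 100 mm high); axes as the stand. A hub is wholly in it with its origin at y +30 to -30 mm from here; two hubs fit, one behind the other
- tray: open white reject tray, 200 (x) x 114 (y) x 26 mm, walls and floor 4 mm, fixed to the worktop at the robot's right, beyond the keeping end of the stand; origin under its centre, z up. A rotor standing in it on its cups has its origin 46 mm above this
- vial_1: bystander: white vial with white cap, 26 x 26 x 84 mm, standing beside the stand on the robot's side; origin at the centre of its underside
- vial_2: bystander: white vial with green cap, 26 x 26 x 78 mm, standing beyond the keeping end of the stand, between it and the tray; origin at the centre of its underside
- stain_pink: bystander: dropper bottle, 36 x 36 x 97 mm, standing on the far side of the stand; origin at the centre of its underside
- petri_dish: bystander: shallow round dish, 63 x 63 x 13 mm, lying on the robot's side of the stand; origin at the centre of its underside
- timer: bystander: round white timer with grey dial, 64 x 64 x 42 mm, standing on the far side of the stand; origin at the centre of its underside
Not all that is in view belongs to the job. Leave any orange look-alike of the rotor_2 alone.

How it is judged:
By the outcome, as a careful person would: the job done as asked, in the order asked, and still so for the second after the job is handed in, with the robot touching nothing.
It also fails if it takes over 72 s, if anything falls off the work surface, if the arm or the gripper's body presses on something with over 40 N, if the wrist force passes 120 N, or if a joint passes its speed limit or range.

## Working session

There is one attempt and no reset: what is moved stays moved. The work goes in short steps, Python scripts to look and compute and a tool call to move; the robot and the scene stay as the last step left them, time stands still between calls to the robot, and variables do not carry over. Pictures are saved under pics/ and viewed, and the job is handed in when it is done.

Besides the shell and the picture viewer there is one more tool, called after "Call:" as name(argument=value, ...) on one line, values as JSON. apply_moves: Moves the arm, as the interface text tells. Its arguments: {"type":"object","properties":{"rows":{"type":"array","items":{"type":"array","items":{"type":"number"}}},"grip_force":{"type":"number"}},"required":["rows"]}

```bash
ls; mkdir -p pics
python3 - <<'E'
from workcell import *
import cv2
o=get_obs(); print(o); print(tip_reach if not callable(tip_reach) else tip_reach())
for n in("scene","top"):
    cv2.imwrite(f"pics/{n}0.png",camera(n)[:,:,::-1]); print(n,calibration(n))
print(calibration("wrist"))
E
```

```text
pics
{'time': 0.0, 'q': array([-6.52615212e+01,  5.01297103e+00,  1.00338362e+01,  9.50971845e+01,
       -6.73254015e-04,  9.00013757e+01]), 'qd': array([ 0.09599535,  0.02449031, -0.02070942, -0.03502057,  0.01188996,
       -0.09313741]), 'joint_efforts': array([-8.12105627e-04, -5.20385206e+01,  4.64808726e+01,  1.58429181e-02,
       -7.92210926e-05, -3.80082986e-05]), 'ee_pos': array([ 0.23007986, -0.4993534 ,  0.24755955]), 'tcp_rot': array([-1.79923681e+02,  6.75085834e-04,  2.47371040e+01]), 'wrist_force': array([ 0.20383179,  0.50524944, -0.36865254]), 'torque': array([-0.00271144, -0.00875936, -0.0187896 ]), 'opening': 0.08506901791921428}
0.017
scene {'intrinsics': array([[457.25502363,   0.        , 281.76395167],
       [  0.        , 457.25502363, 208.02182684],
       [  0.        ,   0.        ,   1.        ]]), 'dist': array([0.04190772, 0.        , 0.        , 0.        , 0.        ]), 'T': array([[-9.99722279e-01,  1.80607250e-02,  1.51385133e-02,
         5.17710837e-01],
       [-7.07680725e-04,  6.19085822e-01, -7.85323019e-01,
         1.30349836e+00],
       
[... 569 characters left out ...]
766139, -0.9930325 ,  1.6624575 ],
       [ 0.        ,  0.        ,  0.        ,  1.        ]])}
{'intrinsics': array([[344.86746747,   0.        , 277.28422823],
       [  0.        , 344.86746747, 212.62204096],
       [  0.        ,   0.        ,   1.        ]]), 'dist': array([-0.00953503,  0.        ,  0.        ,  0.        ,  0.        ]), 'mount': array([[-5.32706036e-04, -9.57961786e-01, -2.86895335e-01,
         7.37478658e-02],
       [ 9.99999835e-01, -5.72030994e-04,  5.32524670e-05,
         3.17058285e-04],
       [-2.15126852e-04, -2.86895259e-01,  9.57961932e-01,
        -1.25509042e-01],
       [ 0.00000000e+00,  0.00000000e+00,  0.00000000e+00,
         1.00000000e+00]])}
```

View pics/scene0.png

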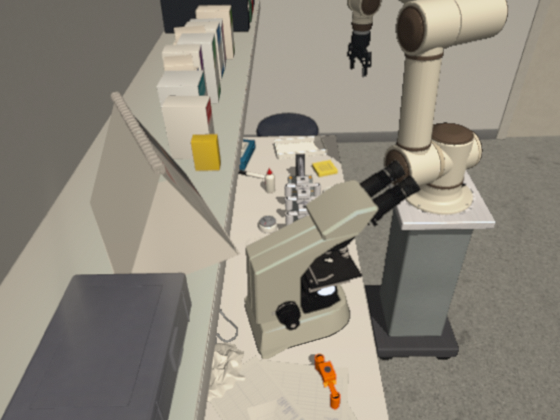

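View pics/top0.png

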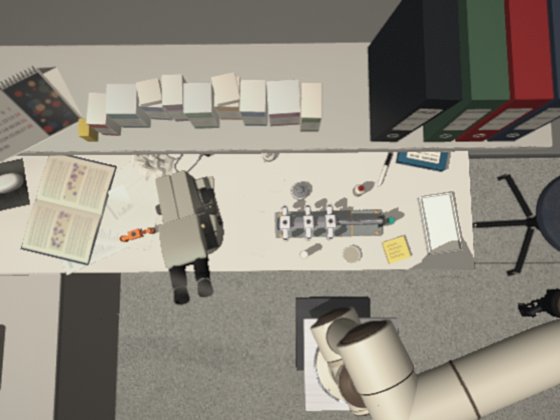

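```bash
cat > h.py <<'E'
import numpy as np,cv2
from workcell import *
from scipy.spatial.transform import Rotation as R
def T_of(name):
    c=calibration(name)
    if name!="wrist": return c,c["T"]
    o=get_obs(); T=np.eye(4); T[:3,:3]=R.from_euler('xyz',o['tcp_rot'],degrees=True).as_matrix(); T[:3,3]=o['ee_pos']
    return c,T@c["mount"]
def snap(name):
    c,T=T_of(name); return camera(name)[:,:,::-1].copy(),c,T
def ray(c,T,uv,z):
    p=cv2.undistortPoints(np.array([[uv]],float),c["intrinsics"],c["dist"])[0,0]
    d=T[:3,:3]@np.array([p[0],p[1],1]); o=T[:3,3]; return o+d*(z-o[2])/d[2]
def proj(c,T,P):
    Ti=np.linalg.inv(T); r=cv2.Rodrigues(Ti[:3,:3])[0]
    return cv2.projectPoints(np.array(P,float).reshape(-1,3),r,Ti[:3,3],c["intrinsics"],c["dist"])[0][:,0]
def crop(im,x0,y0,x1,y1,s,fn):
    cv2.imwrite(fn,cv2.resize(im[y0:y1,x0:x1],None,fx=s,fy=s,interpolation=cv2.INTER_CUBIC))
E
python3 - <<'E'
from h import *
im=cv2.imread("pics/top0.png"); crop(im,260,145,480,275,3.6,"pics/topc.png")
im=cv2.imread("pics/scene0.png"); crop(im,230,120,370,250,4.5,"pics/scenec.png")
E
```

```text
(no output)
```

View pics/topc.png

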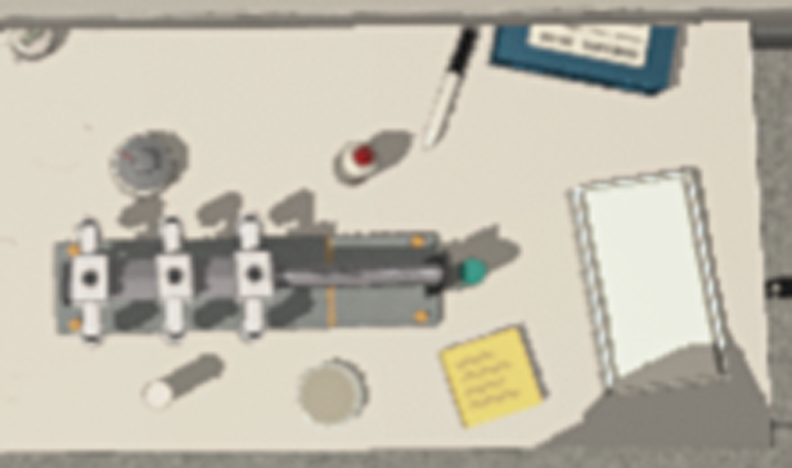

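View pics/scenec.png

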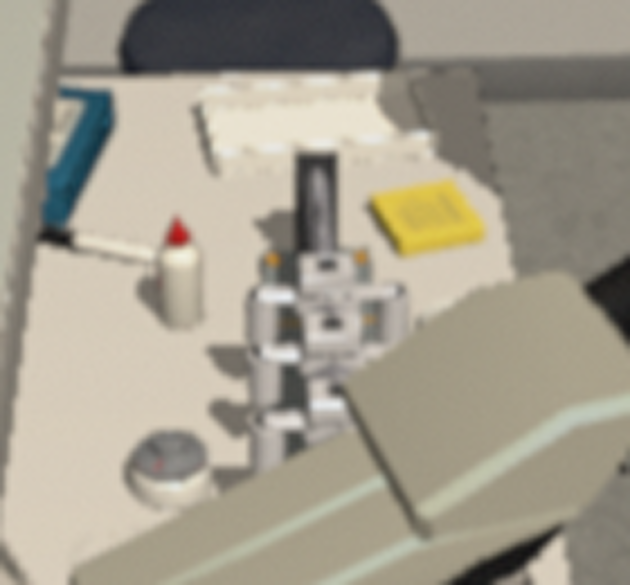

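Run:
```python
from h import *
c=calibration("top");T=c["T"]
def P(n,u,v,z): p=ray(c,T,(260+u/3.6-.36,145+v/3.6-.36),z); print(n,p.round(4)); return p
b=[P("base",*q,.012) for q in((57,242),(438,234),(440,325),(57,333))]
print("len",np.linalg.norm((b[0]+b[3]-b[1]-b[2])/2),np.linalg.norm(b[0]-b[3]),np.linalg.norm(b[1]-b[2]))
d=(b[0]+b[3]-b[1]-b[2])/2; ctr=sum(b)/4; print("ctr",ctr,"yaw of +y from y",np.degrees(np.arctan2(-d[0],d[1])))
for i,q in enumerate(((90,278),(175,275),(254,272))): P("hub",*q,.123)
P("brass up",331,238,.012);P("brass lo",331,325,.012)
P("stop top",437,273,.111)
t=[P("tray",*q,.026) for q in((572,190),(693,170),(727,372),(608,390))]
print("tray",sum(t)/4,np.linalg.norm(t[0]-t[1]),np.linalg.norm(t[1]-t[2]))
P("vial2",473,271,.078);P("vial1",158,394,.084);P("stain",364,156,.097);P("dish",332,393,.013);P("timer",146,160,.042)
P("arms", 90,222,.1);P("arms", 92,340,.1);P("arms", 171,222,.1);P("arms", 175,337,.1);P("arms", 251,218,.1);P("arms", 253,336,.1)
```

```text
base [0.5116 0.2508 0.012 ]
base [ 0.5161 -0.1164  0.012 ]
base [ 0.4286 -0.1155  0.012 ]
base [0.4239 0.2513 0.012 ]
len 0.36700420983064636 0.08767215115433827 0.08757492986710334
ctr [0.47007279 0.06756272 0.012     ] yaw of +y from y 0.7143242806144109
hub [0.4679 0.2185 0.123 ]
hub [0.4699 0.1422 0.123 ]
hub [0.472  0.0713 0.123 ]
brass up [ 0.5132 -0.0134  0.012 ]
brass lo [ 0.4294 -0.0113  0.012 ]
stop top [ 0.4706 -0.0949  0.111 ]
tray [ 0.5559 -0.2428  0.026 ]
tray [ 0.5742 -0.3588  0.026 ]
tray [ 0.3815 -0.3811  0.026 ]
tray [ 0.3654 -0.2687  0.026 ]
tray [ 0.46925104 -0.31283838  0.026     ] 0.11740802969596292 0.19392484851989822
vial2 [ 0.4748 -0.1345  0.078 ]
vial1 [0.3643 0.1575 0.084 ]
stain [ 0.5801 -0.0341  0.097 ]
dish [ 0.3646 -0.0105  0.013 ]
timer [0.5864 0.1648 0.042 ]
arms [0.521  0.2182 0.1   ]
arms [0.4133 0.2173 0.1   ]
arms [0.5203 0.1442 0.1   ]
arms [0.4154 0.142  0.1   ]
arms [0.5234 0.071  0.1   ]
arms [0.4157 0.0713 0.1   ]
```

Call:
apply_moves(rows=[[20, 52, 8, 0, 0, -2.25, 0], [20, 52, 8, 0, 0, -2.25, 0], [20, 52, 8, 0, 0, -2.25, 0], [20, 52, 8, 0, 0, -2.25, 0], [20, 52, 8, 0, 0, -2.25, 0], [20, 52, 8, 0, 0, -2.25, 0], [20, 52, 8, 0, 0, -2.25, 0], [20, 52, 8, 0, 0, -2.25, 0], [20, 52, 8, 0, 0, -2.25, 0], [20, 52, 8, 0, 0, -2.25, 0], [20, 52, 8, 0, 0, -2.25, 0], [0, 0, 0, 0, 0, 0, 0.3]])

```text
time: 1.6
ee_pos: [0.453, 0.032, 0.3357]
tcp_rot: [-178.2, 0.1, 3.1]
wrist_force: [-0.4, 0.3, -0.5]
opening: 0.0698
```

Run:
```python
from h import *
import pickle
o=get_obs();print(o['time'],o['ee_pos'],o['tcp_rot'],o['opening'])
im,c,T=snap("wrist"); cv2.imwrite("pics/w1.png",im); pickle.dump((c,T),open("w1.pkl","wb"))
```

```text
1.6 [0.45302501 0.03203766 0.3356853 ] [-1.78246416e+02  1.06045461e-01  3.06018533e+00] 0.06977339002772139
```

View pics/w1.png

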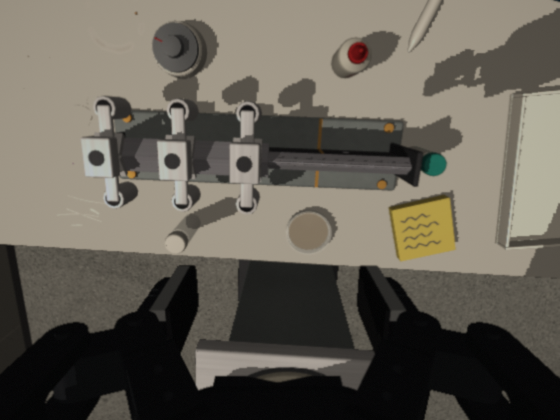

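Call:
apply_moves(rows=[[0, 0, 0, 0, 0, 0, 0.3], [0, 0, 0, 0, 0, 0, 0.3], [0, 0, 0, 0, 0, 0, 0.3]])

```text
time: 2.02
ee_pos: [0.4519, 0.0307, 0.3364]
tcp_rot: [-178.3, 0.0, 2.9]
wrist_force: [-0.8, -0.6, 0.1]
opening: 0.0594
```

Run:
```python
from h import *
import pickle
o=get_obs();print(o['time'],o['ee_pos'],o['tcp_rot'],o['opening'],abs(o['qd']).max())
im,c,T=snap("wrist"); cv2.imwrite("pics/w2.png",im); pickle.dump((c,T),open("w2.pkl","wb"))
crop(im,70,60,470,280,2,"pics/w2c.png")
```

```text
2.025 [0.45189786 0.03072733 0.33643865] [-1.78252195e+02  1.82276530e-02  2.91207770e+00] 0.05940888772087614 0.23654571157449716
```

View pics/w2c.png

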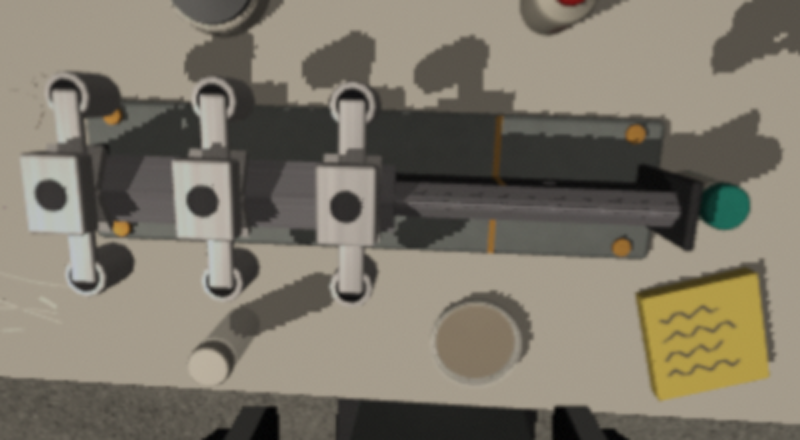

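Run:
```python
from h import *
import pickle
c,T=pickle.load(open("w2.pkl","rb"))
im=cv2.imread("pics/w2.png"); ct=calibration("top");it=cv2.imread("pics/top0.png")
def bolts(im,cc,TT,box):
    hsv=cv2.cvtColor(im,cv2.COLOR_BGR2HSV); m=cv2.inRange(hsv,(8,110,110),(20,255,255))
    n,l,s,ce=cv2.connectedComponentsWithStats(m)
    for i in range(1,n):
        if s[i,4]>=4 and box[0]<ce[i][0]<box[2] and box[1]<ce[i][1]<box[3]: print(ce[i].round(1),s[i,4],ray(cc,TT,ce[i],.014).round(4))
bolts(im,c,T,(70,60,470,200)); print(); bolts(it,ct,ct["T"],(265,200,390,245))
def P(n,u,v,z): p=ray(c,T,(70+u/2-.25,60+v/2-.25),z); print(n,p.round(4)); return p
for n,q in (("H3",[(318,164),(381,166),(378,245),(315,243)]),("H2",[(176,156),(240,158),(235,240),(172,236)]),("H1",[(22,154),(84,154),(92,232),(29,234)])):
    p=np.array([P(n,*a,.123) for a in q]); print(n,p.mean(0).round(4))
P("brass",500,118,.012);P("brass",491,252,.012)
P("ridge",400,194,.1);P("ridge",670,207,.1)
P("vial2",726,206,.078)
for a in((512,95),(498,247)): print("tray",ray(c,T,a,.026))
for x in(67,80): pass
P("cup",67,95,.099);P("cup",84,278,.099);P("cup",214,102,.099);P("cup",221,282,.099);P("cup",353,106,.099);P("cup",350,288,.099)
```

```text
[125.8 118.8] 37 [0.5042 0.2363 0.014 ]
[387.5 126.3] 63 [ 0.5119 -0.0947  0.014 ]
[130.1 173.9] 53 [0.4332 0.2359 0.014 ]
[315.4 177.4] 50 [ 0.4422 -0.0101  0.014 ]
[380.2 183.5] 60 [ 0.4389 -0.0955  0.014 ]

[375.5 212. ] 6 [ 0.5079 -0.0957  0.014 ]
[280. 214.] 5 [0.5038 0.2351 0.014 ]
[376.5 232.5] 4 [ 0.4369 -0.0969  0.014 ]
[280.5 234.5] 4 [0.4328 0.2339 0.014 ]
H3 [0.4928 0.0865 0.123 ]
H3 [0.4935 0.0558 0.123 ]
H3 [0.4545 0.0559 0.123 ]
H3 [0.4537 0.0876 0.123 ]
H3 [0.4736 0.0714 0.123 ]
H2 [0.4931 0.156  0.123 ]
H2 [0.4937 0.1246 0.123 ]
H2 [0.453 0.128 0.123]
H2 [0.4532 0.16   0.123 ]
H2 [0.4732 0.1421 0.123 ]
H1 [0.4901 0.2325 0.123 ]
H1 [0.4917 0.2015 0.123 ]
H1 [0.453  0.2008 0.123 ]
H1 [0.4502 0.2335 0.123 ]
H1 [0.4713 0.2171 0.123 ]
brass [ 0.5165 -0.0097  0.012 ]
brass [ 0.4306 -0.011   0.012 ]
ridge [0.4774 0.047  0.1   ]
ridge [ 0.4784 -0.0937  0.1   ]
vial2 [ 0.4777 -0.1317  0.078 ]
tray [ 0.55587459 -0.23224785  0.026     ]
tray [ 0.36420074 -0.26022459  0.026     ]
cup [0.5186 0.2199 0.099 ]
cup [0.4218 0.2196 0.099 ]
cup [0.5189 0.144  0.099 ]
cup [0.4239 0.1432 0.099 ]
cup [0.5204 0.0729 0.099 ]
cup [0.4246 0.0722 0.099 ]
```

Call:
apply_moves(rows=[[7, 14, -45, -0.6, 0, -0.65, 0.4], [7, 14, -45, -0.6, 0, -0.65, 0.4], [6, 13, -36, -0.55, 0, -0.6, 0.4], [0, 0, 0, 0, 0, 0, 0.4], [0, 0, 0, 0, 0, 0, 0.4]], grip_force=20)

```text
time: 2.7
ee_pos: [0.4744, 0.037, 0.2119]
tcp_rot: [-178.5, 0.1, 3.7]
wrist_force: [0.2, 0.0, 0.3]
opening: 0.0515
```

Run:
```python
from h import *
o=get_obs();print(o['time'],o['ee_pos'],o['tcp_rot'],o['opening'],abs(o['qd']).max())
im,c,T=snap("wrist"); cv2.imwrite("pics/w3.png",im)
print(T.round(4).tolist())
```

```text
2.7 [0.47444479 0.0370483  0.2119162 ] [-1.78498881e+02  5.60522288e-02  3.67518540e+00] 0.051541965361708166 0.9599878085661636
[[0.0635, -0.9553, -0.2887, 0.5484], [-0.9976, -0.0683, 0.0064, 0.0385], [-0.0259, 0.2876, -0.9574, 0.3373], [0.0, 0.0, 0.0, 1.0]]
```

View pics/w3.png

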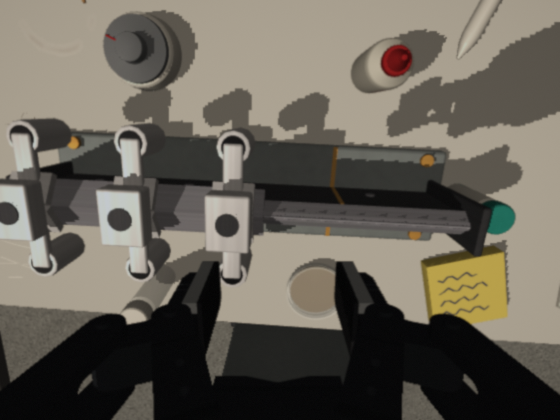

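Call:
apply_moves(rows=[[0, 0, 0, 0, 0, 0, 0.4]])

```text
time: 2.88
ee_pos: [0.4748, 0.0371, 0.212]
tcp_rot: [-178.5, -0.0, 3.7]
wrist_force: [-0.2, -0.4, -0.4]
opening: 0.0512
```

Run:
```python
from h import *
o=get_obs()
for k in('q','qd','ee_pos','tcp_rot'):print(o[k])
```

```text
[  3.62340662  -5.71443839  -4.59992618  91.10996247   1.50222868
 179.94336327]
[ 0.03423437  0.13462211 -0.48039313 -0.14914166 -0.04512474 -0.07901843]
[0.4748069  0.03710698 0.21198861]
[-1.78497777e+02 -6.03451591e-03  3.68002389e+00]
```

Call:
apply_moves(rows=[[0, 2, 0, 0, 0, 9.85, 0.4], [0, 2, 0, 0, 0, 9.85, 0.4], [0, 2, 0, 0, 0, 9.85, 0.4], [0, 2, 0, 0, 0, 9.85, 0.4], [0, 2, 0, 0, 0, 9.85, 0.4], [0, 2, 0, 0, 0, 9.85, 0.4], [0, 2, 0, 0, 0, 9.85, 0.4], [0, 2, 0, 0, 0, 9.85, 0.4], [0, 2, 0, 0, 0, 9.85, 0.4], [0, 2, 0, 0, 0, 9.85, 0.4], [0, 2, 0, 0, 0, 9.85, 0.4], [0, 2, 0, 0, 0, 9.85, 0.4], [0, 2, 0, 0, 0, 9.85, 0.4], [0, 2, 0, 0, 0, 9.85, 0.4], [0, 2, 0, 0, 0, 9.85, 0.4], [0, 2, 0, 0, 0, 9.85, 0.4], [0, 2, 0, 0, 0, 9.85, 0.4], [0, 0, 0, 0, 0, 9.85, 0.4], [0, 0, 0, 0, 0, 0, 0.4]])

```text
time: 5.25
ee_pos: [0.4745, 0.0712, 0.2112]
tcp_rot: [-178.5, 0.2, -179.1]
wrist_force: [-0.4, 0.9, -0.4]
opening: 0.0511
```

Run:
```python
from h import *
import pickle
o=get_obs()
for k in('q','ee_pos','tcp_rot'):print(o[k])
im,c,T=snap("wrist"); cv2.imwrite("pics/w4.png",im);pickle.dump((c,T),open("w4.pkl","wb"))
```

```text
[ 9.37176287 -5.22863454 -4.23842132 90.99360708 -1.50441809  8.45275772]
[0.47453218 0.07118677 0.21120465]
[-178.5114177     0.21775837 -179.07812137]
```

View pics/w4.png

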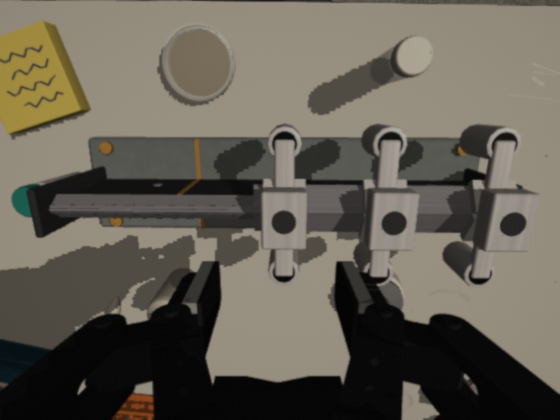

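Run:
```python
from h import *
im=cv2.imread("pics/w4.png"); crop(im,180,120,380,290,4,"pics/w4c.png")
```

```text
(no output)
```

View pics/w4c.png

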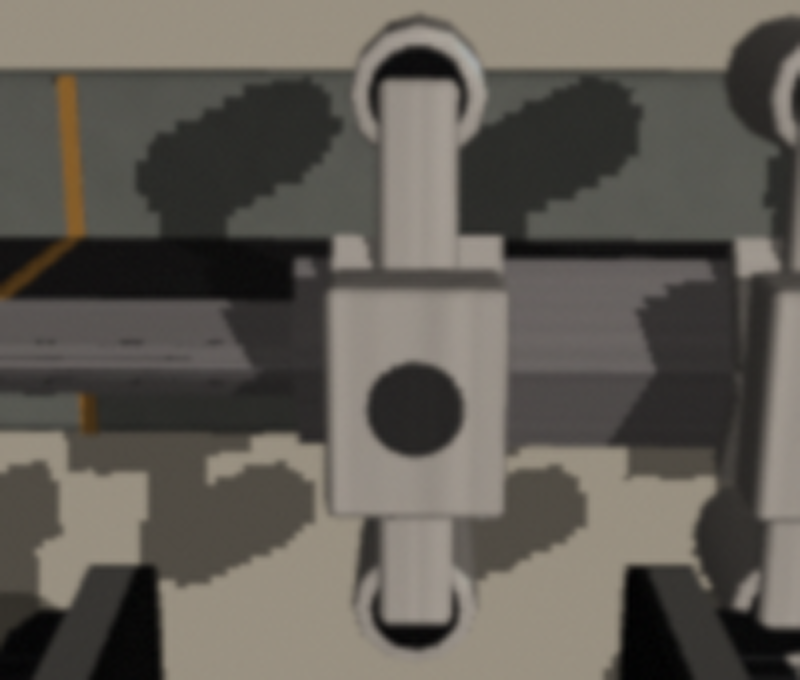

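Run:
```python
from h import *
import pickle
c,T=pickle.load(open("w4.pkl","rb"))
def P(n,u,v,z): p=ray(c,T,(180+u/4-.375,120+v/4-.375),z); print(n,p.round(4)); return p
p=np.array([P("",*a,.123) for a in((328,289),(506,289),(502,515),(332,515))]);print(p.mean(0))
P("bore",415,409,.123);P("ridge",560,372,.101);P("roof end",296,372,.101);P("ridge f",735,372,.101);P("knife",100,352,.1)
P("brass",66,75,.012);P("brass",90,430,.012)
im=cv2.imread("pics/w4.png");hsv=cv2.cvtColor(im,cv2.COLOR_BGR2HSV); m=cv2.inRange(hsv,(8,110,110),(20,255,255))
n,l,s,ce=cv2.connectedComponentsWithStats(m)
for i in range(1,n):
    if s[i,4]>20: print(ce[i].round(1),s[i,4],ray(c,T,ce[i],.014).round(4))
```

```text
[0.4531 0.0585 0.123 ]
 [0.4525 0.0868 0.123 ]
 [0.4911 0.0876 0.123 ]
 [0.4919 0.0593 0.123 ]
[0.47216231 0.07305147 0.123     ]
bore [0.4729 0.0728 0.123 ]
ridge [0.4726 0.0983 0.101 ]
roof end [0.4738 0.0513 0.101 ]
ridge f [0.4719 0.1293 0.101 ]
knife [0.4711 0.016  0.1   ]
brass [ 0.43   -0.0103  0.012 ]
brass [ 0.5173 -0.0088  0.012 ]
[197.3 158.6] 169 [ 0.4485 -0.0096  0.014 ]
[104.9 147.3] 112 [ 0.4395 -0.0965  0.014 ]
[460.9 151.5] 30 [0.4372 0.2339 0.014 ]
[115.4 221.7] 79 [ 0.513  -0.0954  0.014 ]
[140.7 397.8] 124 [ 0.7335 -0.0925  0.014 ]
[137.4 405.8] 46 [ 0.7458 -0.0978  0.014 ]
[136.1 414.1] 118 [ 0.7587 -0.1007  0.014 ]
```

Call:
apply_moves(rows=[[-1, 1, -25, 1.5, 0, 0, 0.4], [-1, 0, -30, 0, 0, 0, 0.4], [0, 0, -24, 0, 0, 0, 0.4], [0, 0, 0, 0, 0, 0, 0.4]])

```text
time: 5.8
ee_pos: [0.4715, 0.072, 0.1301]
tcp_rot: [-180.0, 0.0, -179.2]
wrist_force: [-0.1, -0.4, 1.3]
opening: 0.0512
```

```bash
cat > st.py <<'E'
from h import *
import sys
o=get_obs()
for k in('time','ee_pos','tcp_rot','opening','wrist_force'):print(k,np.round(o[k],4))
if len(sys.argv)>2:
    im,c,T=snap(sys.argv[2]); 
    b=list(map(int,sys.argv[3:7])) or [0,0,560,420]
    crop(im,*b,float(sys.argv[7]) if len(sys.argv)>7 else 1,f"pics/{sys.argv[1]}.png")
E
python3 st.py w5 wrist
```

```text
time 5.8
ee_pos [0.4715 0.072  0.1301]
tcp_rot [-1.799786e+02  1.490000e-02 -1.791978e+02]
opening 0.0512
wrist_force [-0.0795 -0.4274  1.3047]
```

View pics/w5.png

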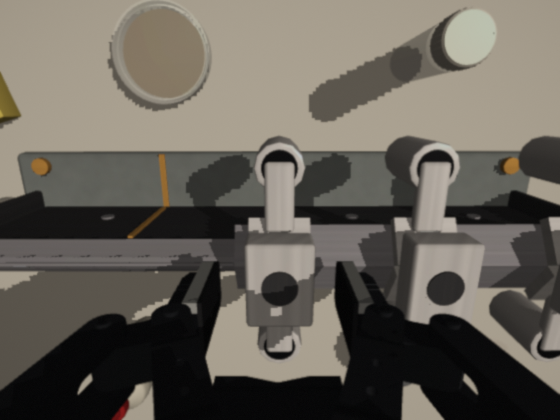

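Call:
apply_moves(rows=[[1, 0.5, -7, 0, 0, 0, 0.4], [0, 0, 0, 0, 0, 0, 0.5], [0, 0, 0, 0, 0, 0, 0.6], [0, 0, 0, 0, 0, 0, 0.8], [0, 0, 0, 0, 0, 0, 0.8], [0, 0, 0, 0, 0, 0, 0.8]], grip_force=20)

```text
time: 6.6
ee_pos: [0.4735, 0.0727, 0.1248]
tcp_rot: [180.0, 0.2, -179.0]
wrist_force: [-1.9, 0.0, 5.2]
opening: 0.0292
```

Call:
apply_moves(rows=[[0, -4, 0, 0, 0, 0, 0.8], [0, -6, 0, 0, 0, 0, 0.8], [0.2, -7, 0, 0, 0, 0, 0.8], [0.2, -7, 0, 0, 0, 0, 0.8], [0.2, -7, 0, 0, 0, 0, 0.8], [0, -7, 0, 0, 0, 0, 0.8], [0, -6, -0.5, 0, 0, 0, 0.8], [0, -5, -0.5, 0, 0, 0, 0.8], [0, -4, 0, 0, 0, 0, 0.8], [0, 0, 0, 0, 0, 0, 0.8]])

```text
time: 7.85
ee_pos: [0.4743, 0.0193, 0.1238]
tcp_rot: [-180.0, 0.2, -179.0]
wrist_force: [1.4, 1.5, 6.0]
opening: 0.0291
```

```bash
python3 st.py w6 wrist
```

```text
time 7.85
ee_pos [0.4743 0.0193 0.1238]
tcp_rot [-179.9905    0.227  -179.0345]
opening 0.0291
wrist_force [1.4198 1.5143 6.0377]
```

View pics/w6.png

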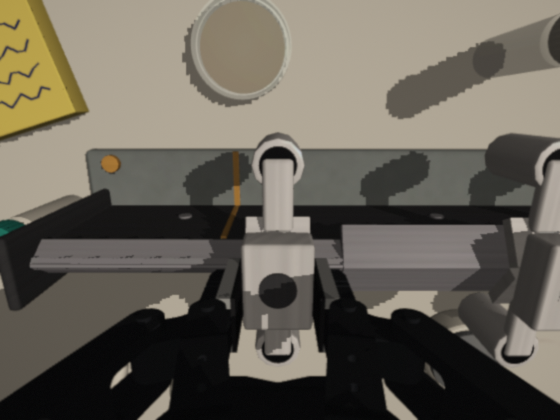

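Call:
apply_moves(rows=[[0, 0, 0, 0, 0, 0, 0.6], [0, 0, 0, 0, 0, 0, 0.45], [0, 0, 0, 0, 0, 0, 0.4], [0, 0, 0, 0, 0, 0, 0.4], [0, 0, 0, 0, 0, 0, 0.4], [0, 0, 0, 0, 0, 0, 0.4]])

```text
time: 8.65
ee_pos: [0.4739, 0.0197, 0.1233]
tcp_rot: [-180.0, 0.2, -179.0]
wrist_force: [-0.1, -0.1, 0.4]
opening: 0.0512
```

```bash
python3 st.py w7 wrist
```

```text
time 8.65
ee_pos [0.4739 0.0197 0.1233]
tcp_rot [-1.799960e+02  1.636000e-01 -1.790116e+02]
opening 0.0512
wrist_force [-0.1389 -0.0659  0.4282]
```

View pics/w7.png

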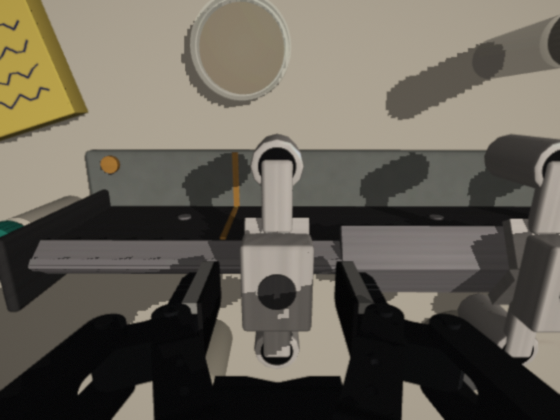

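Call:
apply_moves(rows=[[0, 0, 7.5, 0, 0, 0, 0.4], [0, 0, 0, 0, 0, 0, 0.5], [0, 0, 0, 0, 0, 0, 0.6], [0, 0, 0, 0, 0, 0, 0.8], [0, 0, 0, 0, 0, 0, 0.8], [0, 0, 0, 0, 0, 0, 0.8], [0, -4, 0, 0, 0, 0, 0.8], [0.2, -8, 0, 0, 0, 0, 0.8], [0.2, -10, 0, 0, 0, 0, 0.8], [0.2, -10, 0, 0, 0, 0, 0.8], [0.2, -10, 0, 0, 0, 0, 0.8], [0.2, -10, 0, 0, 0, 0, 0.8], [0.2, -10, 0, 0, 0, 0, 0.8]])

```text
time: 10.32
ee_pos: [0.4751, -0.043, 0.1308]
tcp_rot: [180.0, 0.2, -179.0]
wrist_force: [-1.2, 4.1, 4.8]
opening: 0.0291
```

```bash
python3 st.py w8 wrist
```

```text
time 10.325
ee_pos [ 0.4751 -0.043   0.1308]
tcp_rot [ 1.799890e+02  1.565000e-01 -1.790187e+02]
opening 0.0291
wrist_force [-1.1724  4.077   4.7904]
```

View pics/w8.png

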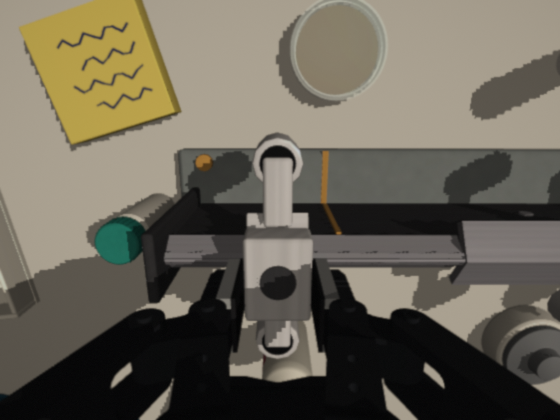

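Call:
apply_moves(rows=[[0.2, -8, 0, 0, 0, 0, 0.8], [0.2, -8, 0, 0, 0, 0, 0.8], [0, -7, 0, 0, 0, 0, 0.8], [0, -6, 0, 0, 0, 0, 0.8], [0, -5, 0, 0, 0, 0, 0.8], [0, -3, 0, 0, 0, 0, 0.8], [0, 0, 0, 0, 0, 0, 0.8]])

```text
time: 11.25
ee_pos: [0.4756, -0.0798, 0.1309]
tcp_rot: [-180.0, 0.2, -179.0]
wrist_force: [0.2, 0.8, 5.8]
opening: 0.0291
```

```bash
python3 st.py w9 wrist
```

```text
time 11.25
ee_pos [ 0.4756 -0.0798  0.1309]
tcp_rot [-1.799625e+02  1.682000e-01 -1.790336e+02]
opening 0.0291
wrist_force [0.1884 0.8164 5.7912]
```

View pics/w9.png

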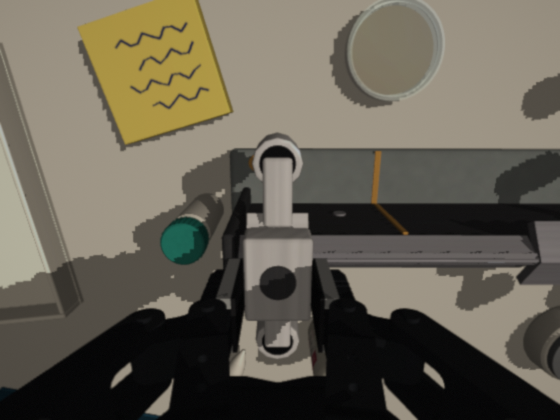

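Call:
apply_moves(rows=[[0, 0, 0, 0, 0, 0, 0.6], [0, 0, 0, 0, 0, 0, 0.45], [0, 0, 0, 0, 0, 0, 0.4], [0, 0, 0, 0, 0, 0, 0.4], [0, 0, 20, 0, 0, 0, 0.4], [0, 5, 30, 0, 0, 0, 0.4], [0, 50, 25, 0, 0, 0, 0.4], [-1, 50, 0, 0, 0, 0, 0.4], [-1, 50, 0, 0, 0, 0, 0.4], [-1, 50, 0, 0, 0, 0, 0.4], [0, 17, 0, 0, 0, 0, 0.4], [0, 0, 0, 0, 0, 0, 0.4], [0, 0, 0, 0, 0, 0, 0.4]])

```text
time: 12.92
ee_pos: [0.4726, 0.1417, 0.2058]
tcp_rot: [-180.0, 0.2, -179.1]
wrist_force: [0.8, -0.9, -0.8]
opening: 0.0509
```

Run:
```python
from h import *
import pickle
o=get_obs()
for k in('time','ee_pos','tcp_rot'):print(o[k])
im,c,T=snap("wrist"); cv2.imwrite("pics/w10.png",im);pickle.dump((c,T),open("w10.pkl","wb"))
crop(im,0,120,560,420,1.4,"pics/w10c.png")
```

```text
12.925
[0.47260413 0.1417346  0.20577337]
[-1.79977719e+02  1.56625613e-01 -1.79055739e+02]
```

View pics/w10c.png

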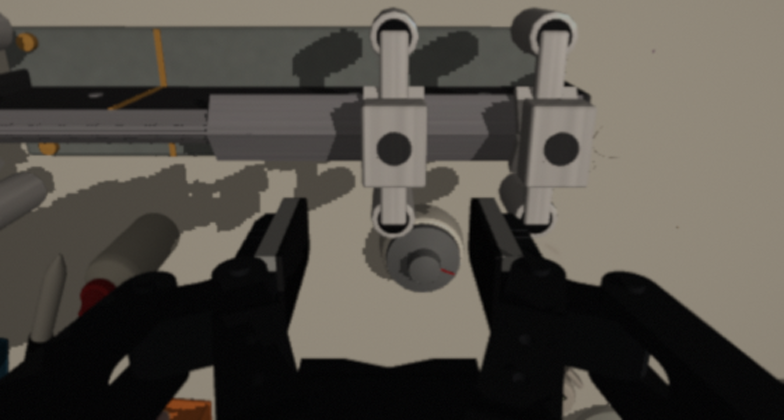

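Run:
```python
from h import *
import pickle
c,T=pickle.load(open("w10.pkl","rb"))
for u,v in((394,149),(562,149)): print(ray(c,T,(u/1.4-.15,120+v/1.4-.15),.123).round(4))
im=camera("top")[:,:,::-1].copy(); crop(im,260,145,480,275,3.6,"pics/t2.png")
```

```text
[0.472  0.1442 0.123 ]
[0.4708 0.2208 0.123 ]
```

View pics/t2.png

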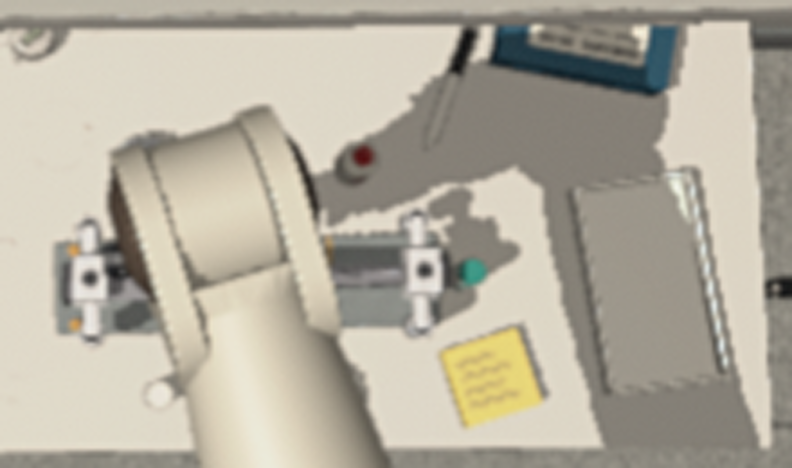

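Call:
apply_moves(rows=[[0, 1.5, -25, 0, 0, 0, 0.4], [0, 0, -30, 0, 0, 0, 0.4], [0, 0, -20, 0, 0, 0, 0.4], [0, 0, -7, 0, 0, 0, 0.4], [0, 0, 0, 0, 0, 0, 0.5], [0, 0, 0, 0, 0, 0, 0.6], [0, 0, 0, 0, 0, 0, 0.8], [0, 0, 0, 0, 0, 0, 0.8], [0, 0, 0, 0, 0, 0, 0.8]])

```text
time: 14.15
ee_pos: [0.473, 0.1442, 0.1249]
tcp_rot: [180.0, 0.3, -179.0]
wrist_force: [-0.5, -1.7, 5.9]
opening: 0.0292
```

```bash
python3 st.py w11 wrist
```

```text
time 14.15
ee_pos [0.473  0.1442 0.1249]
tcp_rot [ 179.9951    0.2682 -179.0192]
opening 0.0292
wrist_force [-0.4796 -1.7309  5.8558]
```

View pics/w11.png

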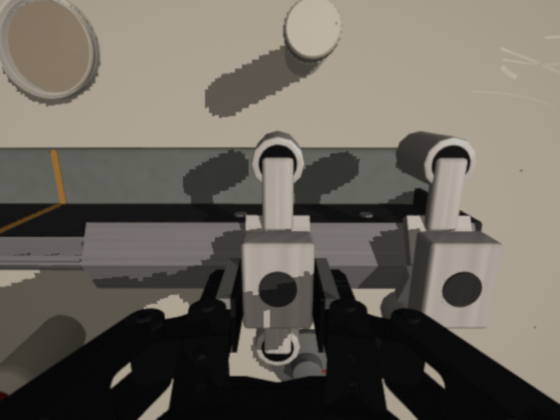

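Call:
apply_moves(rows=[[0, -4, 0, 0, 0, 0, 0.8], [0, -7, 0, 0, 0, 0, 0.8], [0.2, -10, 0, 0, 0, 0, 0.8], [0.2, -10, 0, 0, 0, 0, 0.8], [0.2, -10, 0, 0, 0, 0, 0.8], [0.2, -10, 0, 0, 0, 0, 0.8], [0.2, -10, 0, 0, 0, 0, 0.8], [0.2, -10, 0, 0, 0, 0, 0.8], [0.2, -10, 0, 0, 0, 0, 0.8], [0, -10, 0, 0, 0, 0, 0.8], [0, -10, 0, 0, 0, 0, 0.8], [0, -9, 0, 0, 0, 0, 0.8], [0, -8, -0.5, 0, 0, 0, 0.8], [0, -6, -0.5, 0, 0, 0, 0.8], [0, 0, 0, 0, 0, 0, 0.8]])

```text
time: 16.08
ee_pos: [0.4748, 0.0196, 0.1239]
tcp_rot: [-180.0, 0.3, -179.0]
wrist_force: [1.6, -0.6, 7.5]
opening: 0.0296
```

```bash
python3 st.py w12 wrist
```

```text
time 16.075
ee_pos [0.4748 0.0196 0.1239]
tcp_rot [-179.9753    0.3154 -179.0428]
opening 0.0296
wrist_force [ 1.5815 -0.6187  7.5489]
```

View pics/w12.png

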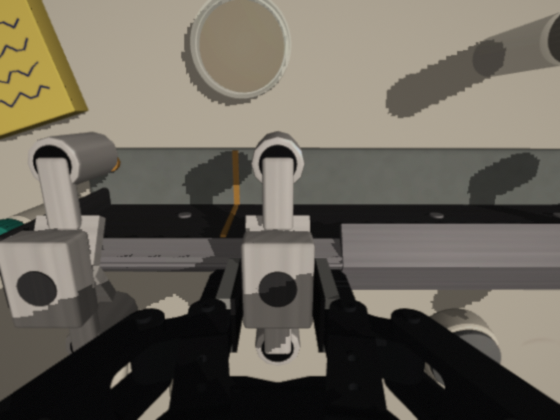

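Call:
apply_moves(rows=[[0, 0, 0, 0, 0, 0, 0.6], [0, 0, 0, 0, 0, 0, 0.45], [0, 0, 0, 0, 0, 0, 0.4], [0, 0, 0, 0, 0, 0, 0.4], [0, 0, 0, 0, 0, 0, 0.4], [0, 0, 0, 0, 0, 0, 0.4]])

```text
time: 16.88
ee_pos: [0.4739, 0.0202, 0.1228]
tcp_rot: [-180.0, 0.2, -179.0]
wrist_force: [-1.3, 0.7, 0.1]
opening: 0.0513
```

```bash
python3 st.py w13 wrist
```

```text
time 16.875
ee_pos [0.4739 0.0202 0.1228]
tcp_rot [-1.799989e+02  1.598000e-01 -1.790107e+02]
opening 0.0513
wrist_force [-1.2631  0.6571  0.1359]
```

View pics/w13.png

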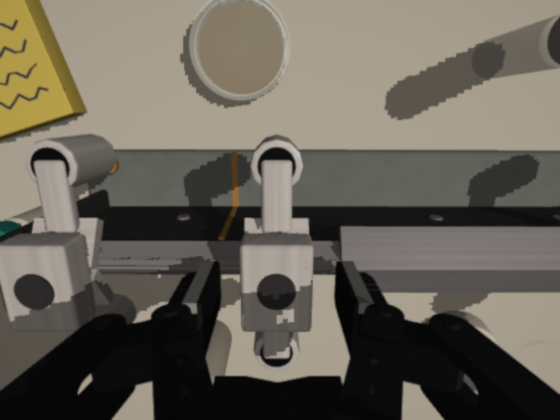

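Call:
apply_moves(rows=[[0, 0, 8, 0, 0, 0, 0.4], [0, 0, 0, 0, 0, 0, 0.5], [0, 0, 0, 0, 0, 0, 0.6], [0, 0, 0, 0, 0, 0, 0.8], [0, 0, 0, 0, 0, 0, 0.8], [0, 0, 0, 0, 0, 0, 0.8], [0, -4, 0, 0, 0, 0, 0.8], [0.2, -6, 0, 0, 0, 0, 0.8], [0.2, -8, 0, 0, 0, 0, 0.8], [0.2, -8, 0, 0, 0, 0, 0.8], [0.2, -6, 0, 0, 0, 0, 0.8], [0, -4, 0, 0, 0, 0, 0.8], [0, 0, 0, 0, 0, 0, 0.8]])

```text
time: 18.55
ee_pos: [0.4747, -0.0166, 0.1308]
tcp_rot: [-179.9, 0.2, -179.1]
wrist_force: [-2.1, -0.9, 4.7]
opening: 0.0295
```

```bash
python3 st.py w14 wrist 80 120 480 420 2
```

```text
time 18.55
ee_pos [ 0.4747 -0.0166  0.1308]
tcp_rot [-1.799241e+02  1.603000e-01 -1.790576e+02]
opening 0.0295
wrist_force [-2.0505 -0.8962  4.7339]
```

View pics/w14.png

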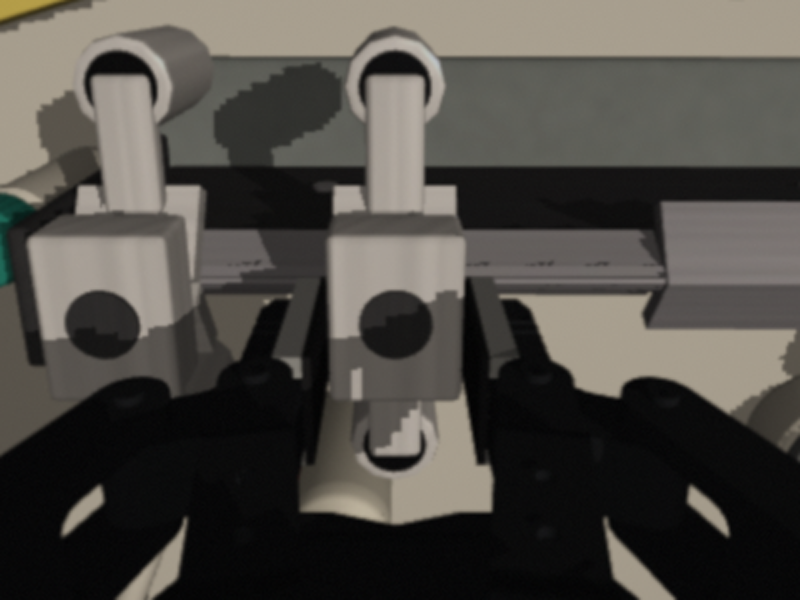

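Call:
apply_moves(rows=[[0, -3, 0, 0, 0, 0, 0.8], [0, -3, 0, 0, 0, 0, 0.8], [0, -3, 0, 0, 0, 0, 0.8], [0, -2, 0, 0, 0, 0, 0.8], [0, 0, 0, 0, 0, 0, 0.8]])

```text
time: 19.23
ee_pos: [0.4748, -0.027, 0.1308]
tcp_rot: [-180.0, 0.2, -179.0]
wrist_force: [-0.8, 2.6, 4.9]
opening: 0.0289
```

```bash
python3 st.py w15 wrist 80 120 480 420 2
```

```text
time 19.225
ee_pos [ 0.4748 -0.027   0.1308]
tcp_rot [-1.799850e+02  1.712000e-01 -1.790203e+02]
opening 0.0289
wrist_force [-0.7946  2.6334  4.8981]
```

View pics/w15.png

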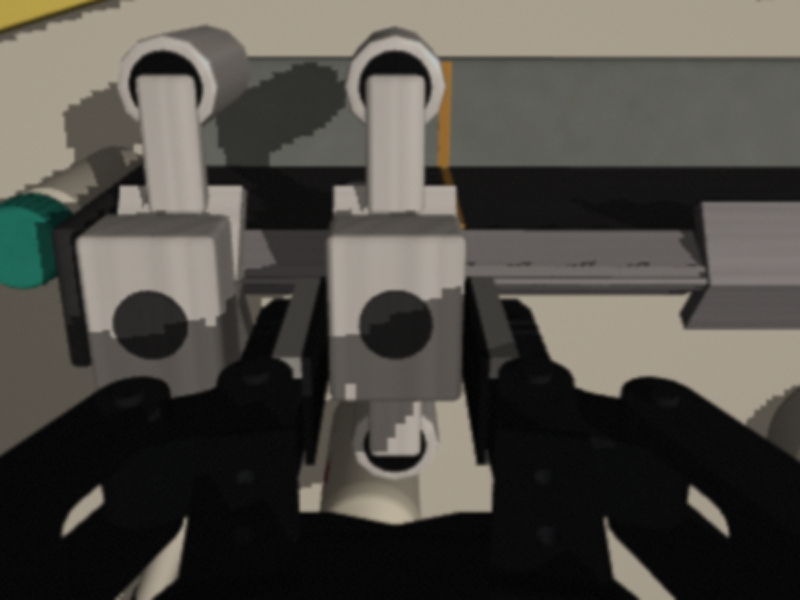

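Call:
apply_moves(rows=[[0, -2, 0, 0, 0, 0, 0.8], [0, 0, 0, 0, 0, 0, 0.8]])

```text
time: 19.52
ee_pos: [0.4748, -0.0289, 0.1308]
tcp_rot: [-180.0, 0.2, -179.0]
wrist_force: [-0.6, 2.9, 5.0]
opening: 0.0288
```

```bash
python3 st.py w16 wrist 80 120 480 420 2
```

```text
time 19.525
ee_pos [ 0.4748 -0.0289  0.1308]
tcp_rot [-1.799931e+02  1.739000e-01 -1.790159e+02]
opening 0.0288
wrist_force [-0.6254  2.9356  5.0219]
```

View pics/w16.png

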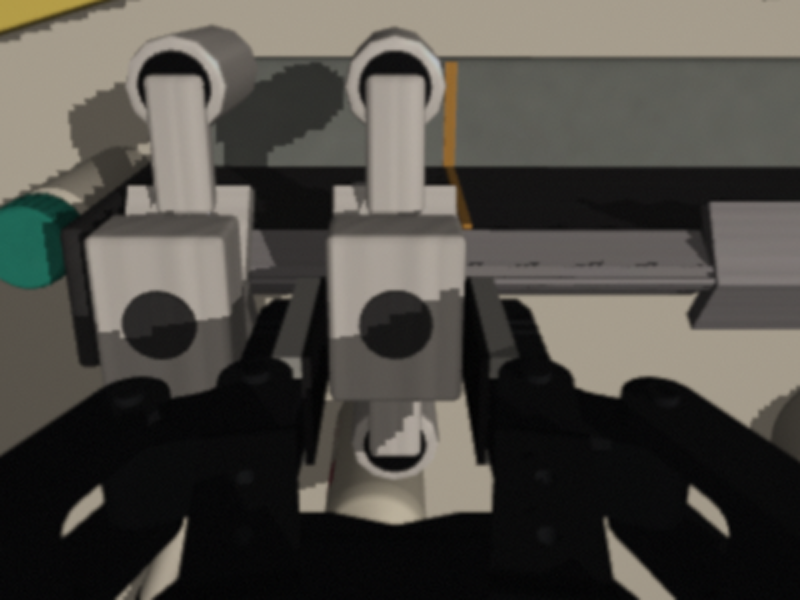

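Call:
apply_moves(rows=[[0, 0, 0, 0, 0, 0, 0.62], [0, 0, 0, 0, 0, 0, 0.61], [0, 0, 0, 0, 0, 0, 0.605], [0, 0, 0, 0, 0, 0, 0.605]])

```text
time: 20.08
ee_pos: [0.4747, -0.0289, 0.1307]
tcp_rot: [-180.0, 0.1, -179.0]
wrist_force: [0.2, -0.2, 0.0]
opening: 0.0338
```

```bash
python3 st.py w17 wrist 80 120 480 420 2
```

```text
time 20.075
ee_pos [ 0.4747 -0.0289  0.1307]
tcp_rot [-1.799916e+02  1.499000e-01 -1.790180e+02]
opening 0.0338
wrist_force [ 0.2246 -0.2056  0.0434]
```

View pics/w17.png

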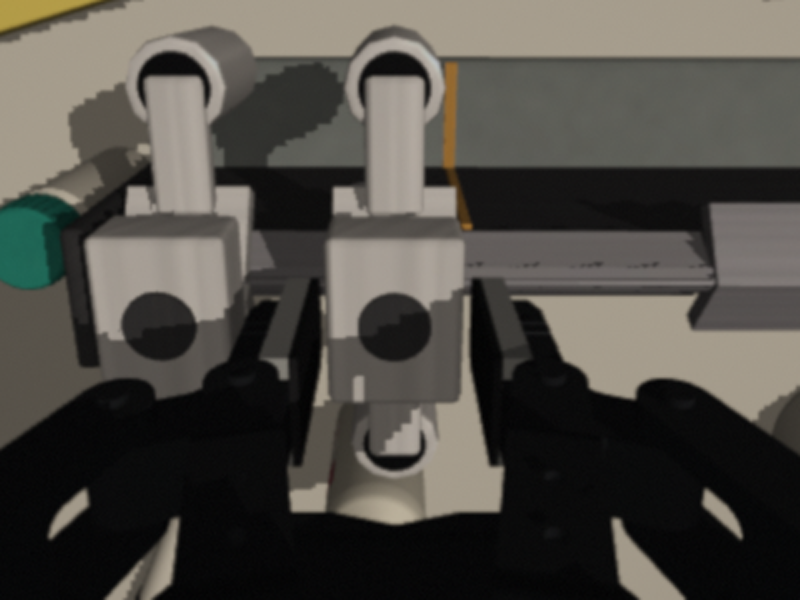

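Call:
apply_moves(rows=[[0, 0, 6, 0, 0, 0, 0.605], [0, 0, 14, 0, 0, 0, 0.605], [0, 0, 30, 0, 0, 0, 0.5], [0, 30, 25, 0, 0, 0, 0.4], [-1, 50, 0, 0, 0, 0, 0.4], [-1, 50, 0, 0, 0, 0, 0.4], [-1, 50, 0, 0, 0, 0, 0.4], [-1, 50, 0, 0, 0, 0, 0.4], [0, 18, 0, 0, 0, 0, 0.4], [0, 0, 0, 0, 0, 0, 0.4], [0, 0, 0, 0, 0, 0, 0.4]])

```text
time: 21.5
ee_pos: [0.4709, 0.2183, 0.2062]
tcp_rot: [-180.0, 0.2, -179.1]
wrist_force: [0.5, -0.1, 0.0]
opening: 0.0515
```

Run:
```python
from h import *
import pickle
o=get_obs()
for k in('time','ee_pos','tcp_rot'):print(o[k])
im,c,T=snap("wrist"); cv2.imwrite("pics/w18.png",im);pickle.dump((c,T),open("w18.pkl","wb"))
im=camera("top")[:,:,::-1].copy(); crop(im,260,145,480,275,3.6,"pics/t3.png")
```

```text
21.5
[0.47089267 0.21826413 0.2061827 ]
[-179.98536919    0.18003571 -179.05300659]
```

View pics/w18.png

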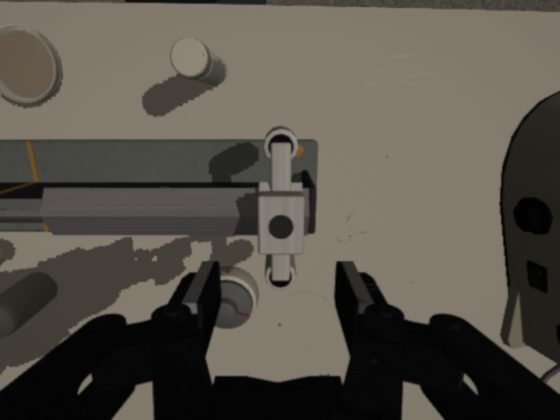

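View pics/t3.png

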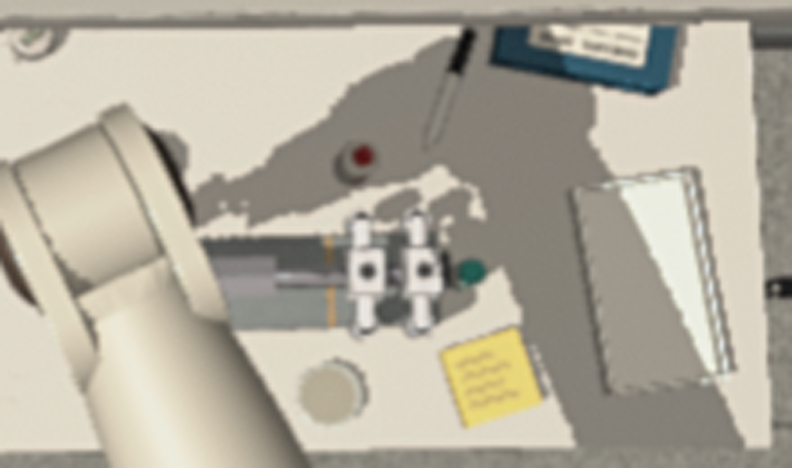

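Call:
apply_moves(rows=[[0, 0.5, -25, 0, 0, 0, 0.4], [0, 0, -30, 0, 0, 0, 0.4], [0, 0, -20, 0, 0, 0, 0.4], [0, 0, -8, 0, 0, 0, 0.4], [0, 0, 0, 0, 0, 0, 0.5], [0, 0, 0, 0, 0, 0, 0.6], [0, 0, 0, 0, 0, 0, 0.8], [0, 0, 0, 0, 0, 0, 0.8], [0, 0, 0, 0, 0, 0, 0.8]])

```text
time: 22.72
ee_pos: [0.4712, 0.2198, 0.1239]
tcp_rot: [180.0, 0.3, -179.0]
wrist_force: [0.2, -1.1, 5.9]
opening: 0.0297
```

```bash
python3 st.py w19 wrist
```

```text
time 22.725
ee_pos [0.4712 0.2198 0.1239]
tcp_rot [ 179.9768    0.2645 -179.0165]
opening 0.0297
wrist_force [ 0.1956 -1.1146  5.8956]
```

View pics/w19.png

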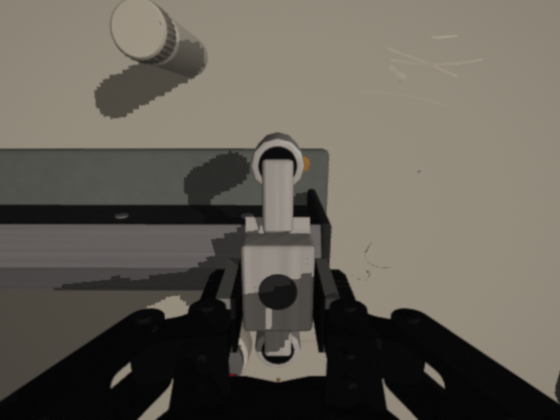

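Call:
apply_moves(rows=[[0, -4, 0, 0, 0, 0, 0.8], [0, -7, 0, 0, 0, 0, 0.8], [0.2, -11, 0, 0, 0, 0, 0.8], [0.2, -11, 0, 0, 0, 0, 0.8], [0.2, -11, 0, 0, 0, 0, 0.8], [0.2, -11, 0, 0, 0, 0, 0.8], [0.2, -11, 0, 0, 0, 0, 0.8], [0.2, -11, 0, 0, 0, 0, 0.8], [0.2, -11, 0, 0, 0, 0, 0.8], [0.2, -11, 0, 0, 0, 0, 0.8], [0.2, -11, 0, 0, 0, 0, 0.8], [0.2, -11, 0, 0, 0, 0, 0.8], [0.2, -11, 0, 0, 0, 0, 0.8], [0.2, -11, 0, 0, 0, 0, 0.8], [0.2, -11, 0, 0, 0, 0, 0.8], [0.2, -11, 0, 0, 0, 0, 0.8], [0.2, -11, 0, 0, 0, 0, 0.8], [0, -10, -0.3, 0, 0, 0, 0.8], [0, -5, -0.7, 0, 0, 0, 0.8], [0, 0, 0, 0, 0, 0, 0.8]])

```text
time: 25.28
ee_pos: [0.4742, 0.0285, 0.1229]
tcp_rot: [180.0, 0.3, -179.0]
wrist_force: [-0.7, 0.0, 7.8]
opening: 0.0294
```

```bash
python3 st.py w20 wrist
```

```text
time 25.275
ee_pos [0.4742 0.0285 0.1229]
tcp_rot [ 179.9904    0.2682 -179.0347]
opening 0.0294
wrist_force [-6.7780e-01  7.7000e-03  7.8055e+00]
```

View pics/w20.png

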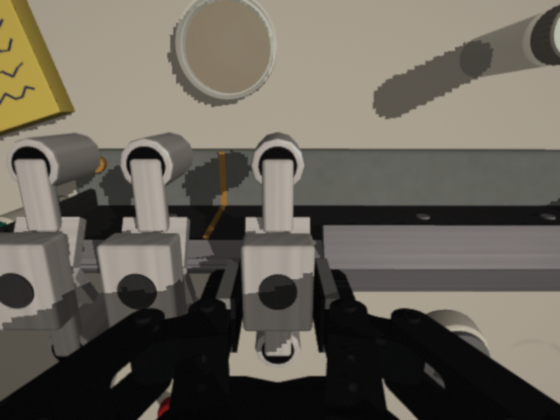

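Call:
apply_moves(rows=[[0, -3, 0, 0, 0, 0, 0.8], [0, 0, 0, 0, 0, 0, 0.6], [0, 0, 0, 0, 0, 0, 0.56], [0, 0, 0, 0, 0, 0, 0.55], [0, 0, 0, 0, 0, 0, 0.55], [0, 0, 0, 0, 0, 0, 0.55], [0, 0, 0, 0, 0, 0, 0.55], [0, 0, 0, 0, 0, 0, 0.55]])

```text
time: 26.32
ee_pos: [0.4737, 0.0256, 0.1218]
tcp_rot: [-180.0, 0.2, -179.0]
wrist_force: [-0.3, -0.5, -0.9]
opening: 0.0386
```

```bash
python3 st.py w21 wrist
```

```text
time 26.325
ee_pos [0.4737 0.0256 0.1218]
tcp_rot [-1.799964e+02  1.629000e-01 -1.790154e+02]
opening 0.0386
wrist_force [-0.298  -0.5209 -0.8547]
```

View pics/w21.png

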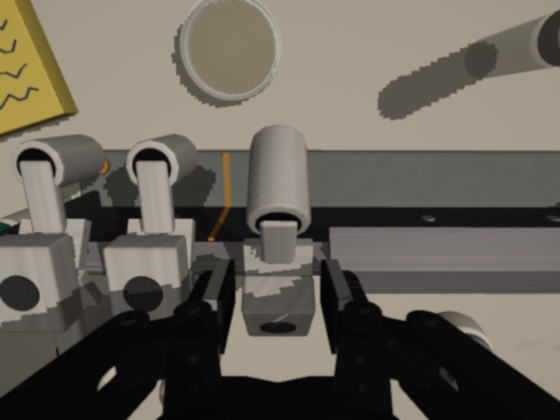

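Call:
apply_moves(rows=[[2, 0, 0, 0, 0, 0, 0.55], [0, 0, 0, 0, 0, 0, 0.62], [0, 0, 0, 0, 0, 0, 0.85], [0, 0, 0, 0, 0, 0, 0.85], [0, 0, 0, 0, 0, 0, 0.85], [0, 0, 4, 0, 0, 0, 0.85], [0, 0, 10, 0, 0, 0, 0.85], [0, 0, 20, 0, 0, 0, 0.85], [0, 0, 30, 0, 0, 0, 0.85], [0, 0, 35, 0, 0, 0, 0.85], [0, 0, 30, 0, 0, 0, 0.85], [0, 0, 0, 0, 0, 0, 0.85]], grip_force=45)

```text
time: 27.88
ee_pos: [0.4764, 0.0257, 0.2535]
tcp_rot: [180.0, 0.4, -179.0]
wrist_force: [0.6, -0.8, -1.1]
opening: 0.0287
```

```bash
python3 st.py w22 wrist
```

```text
time 27.875
ee_pos [0.4764 0.0257 0.2535]
tcp_rot [ 179.9924    0.3805 -179.0149]
opening 0.0287
wrist_force [ 0.6114 -0.8388 -1.0944]
```

View pics/w22.png

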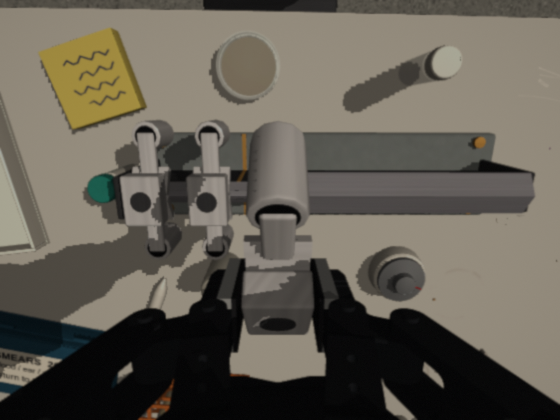

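Call:
apply_moves(rows=[[0, -20, 0, 0, 0, 0, 0.85], [-1.5, -42, 0, 0, 0, 1, 0.85], [-1.5, -42, 0, 0, 0, 1, 0.85], [-1.5, -42, 0, 0, 0, 1, 0.85], [-1.5, -42, 0, 0, 0, 1, 0.85], [-1.5, -42, 0, 0, 0, 1, 0.85], [-1.5, -42, 0, 0, 0, 1, 0.85], [-1, -42, 0, 0, 0, 0.5, 0.85], [-1, -25, 0, 0, 0, 0, 0.85], [0, 0, 0, 0.65, -4.95, 0, 0.85], [0, 0, 0, 0.65, -4.95, 0, 0.85], [0, 0, 0, 0.65, -4.95, 0, 0.85], [0, 0, 0, 0.65, -4.95, 0, 0.85], [0, 0, 0, 0, 0, 0, 0.85]])

```text
time: 29.68
ee_pos: [0.4634, -0.3132, 0.2496]
tcp_rot: [179.9, 20.0, -172.6]
wrist_force: [-0.1, -0.0, -0.3]
opening: 0.0284
```

Run:
```python
from h import *
import pickle
o=get_obs()
for k in('time','ee_pos','tcp_rot','q','wrist_force'):print(o[k])
im,c,T=snap("wrist"); cv2.imwrite("pics/w23.png",im);pickle.dump((c,T),open("w23.pkl","wb"))
im=camera("top")[:,:,::-1].copy(); crop(im,260,145,480,275,3.6,"pics/t4.png")
```

```text
29.675
[ 0.46337986 -0.3131869   0.24957652]
[ 179.9389763    20.04808426 -172.61694976]
[-41.14305179  -7.57154687  -4.35101355  79.67984811  14.92516259
 -46.75506123]
[-0.10736351 -0.0298751  -0.28233816]
```

View pics/w23.png

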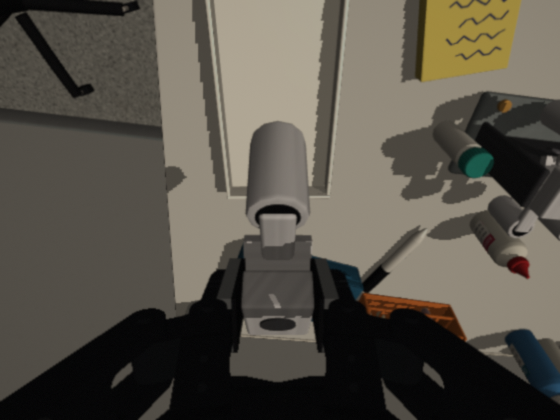

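View pics/t4.png

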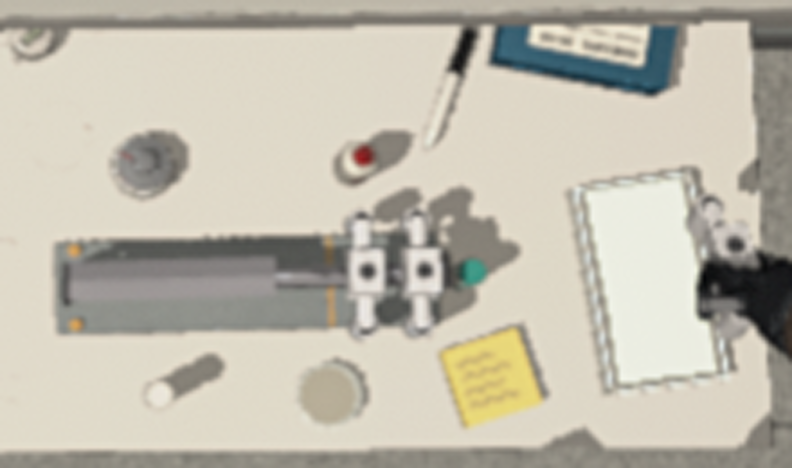

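Run:
```python
from h import *
import pickle
c,T=pickle.load(open("w23.pkl","rb"))
for uv in((229,198),(331,196),(209,0),(352,0)): print(ray(c,T,uv,.026).round(4))
ct=calibration("top")
print("hub",ray(ct,ct["T"],(260+735/3.6-.36,145+243/3.6-.36),.25).round(4))
for q in((572,190),(693,170),(727,372),(608,390)): print(ray(ct,ct["T"],(260+q[0]/3.6-.36,145+q[1]/3.6-.36),.026).round(4))
```

```text
[ 0.5741 -0.3529  0.026 ]
[ 0.5571 -0.2412  0.026 ]
[ 0.3875 -0.3771  0.026 ]
[ 0.3731 -0.2656  0.026 ]
hub [ 0.4823 -0.3124  0.25  ]
[ 0.5559 -0.2428  0.026 ]
[ 0.5742 -0.3588  0.026 ]
[ 0.3815 -0.3811  0.026 ]
[ 0.3654 -0.2687  0.026 ]
```

```bash
python3 - <<'E'
from h import *
import pickle
ct=calibration("top")
a=np.radians(7.5);X=np.array([np.cos(a),np.sin(a),0])
o=np.array([.4675,-.313,.229])
P=[o+[0,0,.022],o+X*.048+[0,0,-.002],o-X*.048+[0,0,-.002],o+X*.02+[0,0,.022]]
p=proj(ct,ct["T"],P); print(((p-[260,145]+.36)*3.6).round(0))
c,T=pickle.load(open("w23.pkl","rb")); print(proj(c,T,P).round(0))
E
python3 - <<'E'
import cv2
im=cv2.imread("pics/t4.png"); cv2.imwrite("pics/t4c.png",cv2.resize(im[150:400,640:792],None,fx=3,fy=3))
E
```

```text
[[737. 261.]
 [716. 207.]
 [737. 320.]
 [733. 237.]]
[[277. 304.]
 [277. 324.]
 [276. 173.]
 [277. 332.]]
```

View pics/t4c.png

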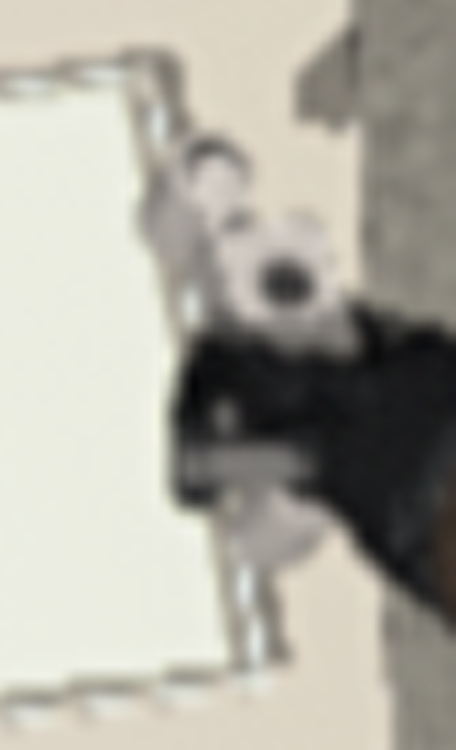

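```bash
python3 - <<'E'
from h import *
import pickle
c,T=pickle.load(open("w23.pkl","rb")); ct=calibration("top")
a=7.5
o=np.array([.4675,-.313,.229])
for ph in (0,5,10,15,20):
    Rm=R.from_euler('yz',[ph,a],degrees=True).as_matrix()
    L=np.array([[0,0,.022],[-.048,0,-.002],[-.048,0,-.042],[.02,0,.022],[-.02,0,.022],[.048,0,-.002]])
    P=o+L@Rm.T
    print(ph,proj(c,T,P).round(0)[:,1],((proj(ct,ct["T"],P[[0,5,1]])-[260,145]+.36)*3.6).round(0).tolist())
E
python3 - <<'E'
import cv2
im=cv2.imread("pics/w23.png"); cv2.imwrite("pics/w23c.png",cv2.resize(im[110:360,180:380],None,fx=3,fy=3))
E
```

```text
0 [304. 173. 130. 332. 269. 324.] [[737.0, 261.0], [716.0, 207.0], [737.0, 320.0]]
5 [306. 178. 127. 331. 276. 318.] [[737.0, 259.0], [714.0, 208.0], [739.0, 320.0]]
10 [309. 185. 125. 330. 283. 311.] [[736.0, 256.0], [713.0, 209.0], [741.0, 319.0]]
15 [311. 193. 123. 328. 290. 304.] [[735.0, 254.0], [711.0, 211.0], [742.0, 318.0]]
20 [312. 202. 123. 325. 296. 297.] [[735.0, 252.0], [710.0, 213.0], [744.0, 317.0]]
```

View pics/w23c.png

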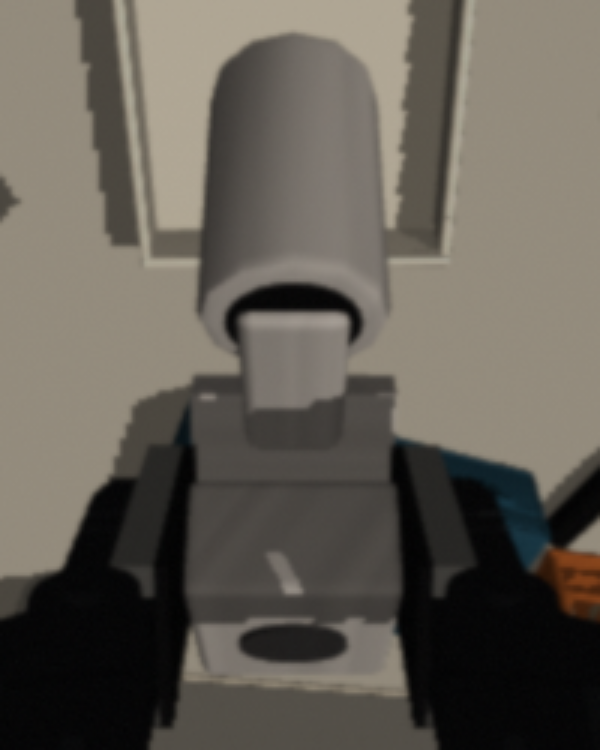

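Run:
```python
from h import *
c=calibration("wrist")
def Tw(pos,rot):
    T=np.eye(4);T[:3,:3]=R.from_euler('xyz',rot,degrees=True).as_matrix();T[:3,3]=pos;return T@c["mount"]
T=Tw([.4737,.0256,.1218],[-180,.16,-179.0])
for dx in(0,.004):
  for ph in (0,10,20,30,40):
    Rm=R.from_euler('yz',[ph,1],degrees=True).as_matrix()
    L=np.array([[0,0,.022],[-.048,0,-.002],[-.048,0,-.042],[.02,0,.022],[-.02,0,.022]])
    P=np.array([.473+dx,.0255,.100])+L@Rm.T
    print(dx,ph,proj(c,T,P).round(0)[:,1])
```

```text
0 0 [293. 166. 154. 335. 247.]
0 10 [301. 170. 144. 336. 260.]
0 20 [307. 178. 135. 335. 274.]
0 30 [312. 191. 130. 333. 288.]
0 40 [316. 208. 129. 328. 300.]
0.004 0 [302. 175. 162. 343. 257.]
0.004 10 [309. 180. 151. 344. 270.]
0.004 20 [316. 188. 144. 343. 284.]
0.004 30 [321. 201. 139. 340. 297.]
0.004 40 [324. 219. 138. 335. 310.]
```

Call:
apply_moves(rows=[[0, 0, 0, 0.9, -6.9, 0, 0.85], [0, 0, 0, 0.9, -6.9, 0, 0.85], [0, 0, 0, 0.9, -6.9, 0, 0.85], [0, 0, 0, 0, 0, 0, 0.85]])

```text
time: 30.28
ee_pos: [0.4638, -0.3132, 0.2491]
tcp_rot: [179.9, 40.8, -172.7]
wrist_force: [0.4, 0.6, -1.5]
opening: 0.0289
```

Run:
```python
from h import *
import pickle
o=get_obs()
for k in('time','ee_pos','tcp_rot','q','wrist_force'):print(o[k])
im,c,T=snap("wrist"); cv2.imwrite("pics/w24.png",im);pickle.dump((c,T),open("w24.pkl","wb"))
it=camera("top")[:,:,::-1].copy(); crop(it,420,180,480,260,8,"pics/t5.png")
ct=calibration("top")
for dx in(0,.006):
  for ph in (-10,0,10):
    Rm=R.from_euler('yz',[ph,7.5],degrees=True).as_matrix()
    L=np.array([[0,0,.022],[-.048,0,-.002],[-.048,0,-.042],[.02,0,.022],[-.02,0,.022],[.048,0,-.002]])
    P=o['ee_pos']+np.array([.013+dx,0,-.017])+L@Rm.T
    print(dx,ph,proj(c,T,P).round(0)[:,1],((proj(ct,ct["T"],P[[0,5,1]])-[420,180]+.36)*8).round(0).tolist())
```

```text
30.275
[ 0.46378909 -0.31316725  0.24909842]
[ 179.87396412   40.84743168 -172.67897387]
[-49.20923837 -19.08768303 -20.29093137  63.416599    33.14796039
 -48.90907218]
[ 0.38496975  0.55816157 -1.51722546]
0 -10 [313. 191. 129. 333. 289. 312.] [[362.0, 284.0], [321.0, 152.0], [352.0, 405.0]]
0 0 [316. 209. 128. 328. 301. 298.] [[360.0, 274.0], [313.0, 154.0], [360.0, 407.0]]
0 10 [318. 230. 132. 322. 313. 284.] [[358.0, 264.0], [306.0, 160.0], [368.0, 404.0]]
0.006 -10 [317. 201. 139. 336. 294. 315.] [[361.0, 268.0], [321.0, 136.0], [351.0, 389.0]]
0.006 0 [320. 218. 138. 331. 306. 302.] [[359.0, 258.0], [312.0, 138.0], [359.0, 391.0]]
0.006 10 [322. 238. 143. 325. 317. 288.] [[357.0, 247.0], [305.0, 144.0], [367.0, 388.0]]
```

View pics/w24.png

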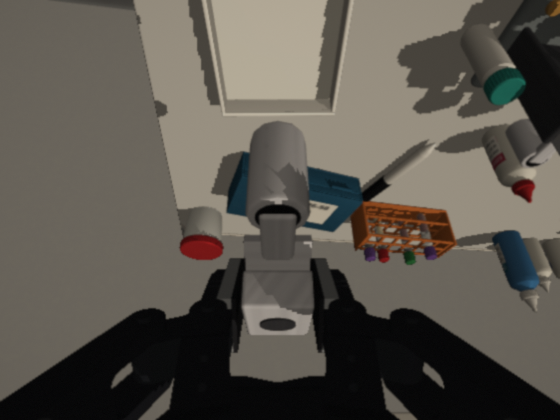

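View pics/t5.png

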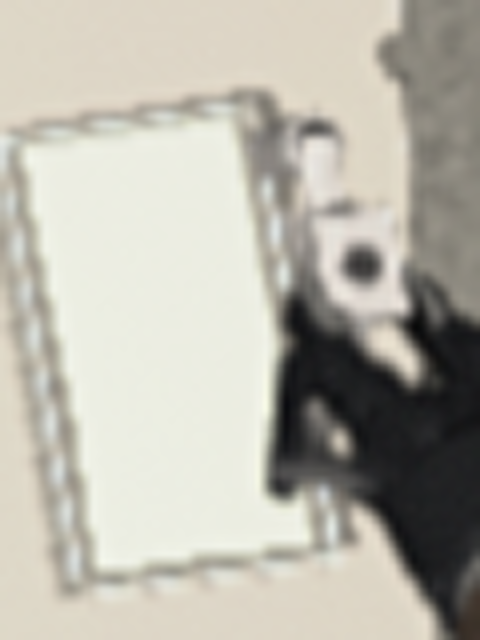

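Call:
apply_moves(rows=[[-4, 0, -40, 0, 0, 0, 0.85], [-4, 0, -50, 0, 0, 0, 0.85], [-4, 1, -45, 0, 0, 0, 0.85], [0, 0, -25, 0, 0, 0, 0.85], [0, 0, -12, 0, 0, 0, 0.85], [0, 0, 0, 0, 0, 0, 0.85]])

```text
time: 31.12
ee_pos: [0.4532, -0.3124, 0.0788]
tcp_rot: [180.0, 40.9, -172.5]
wrist_force: [0.5, -0.2, -0.1]
opening: 0.0284
```

```bash
python3 st.py w25 wrist
python3 - <<'E'
from h import *
it=camera("top")[:,:,::-1].copy(); crop(it,400,170,480,260,6,"pics/t6.png")
E
```

```text
time 31.125
ee_pos [ 0.4532 -0.3124  0.0788]
tcp_rot [ 179.9963   40.9394 -172.4838]
opening 0.0284
wrist_force [ 0.4598 -0.2076 -0.0674]
```

View pics/t6.png

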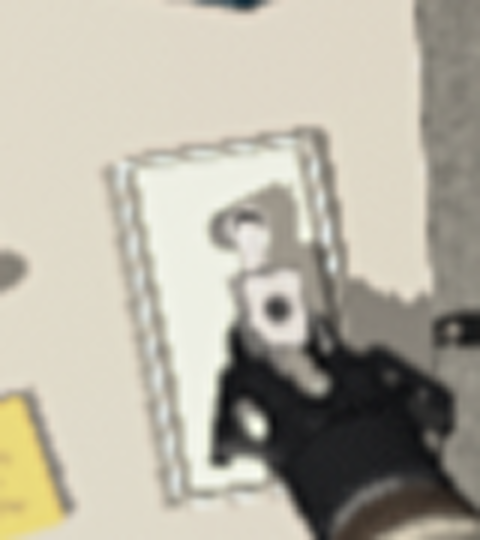

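View pics/w25.png

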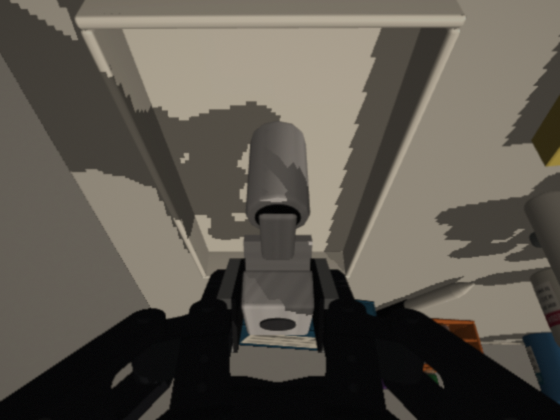

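Rotor is over the tray's centre, clear of the walls. Lowering in small steps.

Call:
apply_moves(rows=[[0, 0, -5, 0, 0, 0, 0.85], [0, 0, -4, 0, 0, 0, 0.85], [0, 0, -2, 0, 0, 0, 0.85], [0, 0, 0, 0, 0, 0, 0.85]])

```text
time: 31.72
ee_pos: [0.4526, -0.3123, 0.0676]
tcp_rot: [-180.0, 41.0, -172.5]
wrist_force: [-0.5, -0.3, -0.7]
opening: 0.0291
```

Call:
apply_moves(rows=[[0, 0, -1.5, 0, 0, 0, 0.85], [0, 0, -1.5, 0, 0, 0, 0.85], [0, 0, 0, 0, 0, 0, 0.85]])

```text
time: 32.1
ee_pos: [0.4527, -0.3123, 0.0646]
tcp_rot: [-180.0, 41.0, -172.5]
wrist_force: [-0.3, 0.1, -0.9]
opening: 0.0287
```

Call:
apply_moves(rows=[[0, 0, -1.5, 0, 0, 0, 0.85], [0, 0, -1.5, 0, 0, 0, 0.85], [0, 0, 0, 0, 0, 0, 0.85]])

```text
time: 32.48
ee_pos: [0.4534, -0.3125, 0.063]
tcp_rot: [-179.9, 41.1, -172.4]
wrist_force: [-0.1, 2.6, 5.9]
opening: 0.0289
```

Call:
apply_moves(rows=[[0, 0, 0, 0, 0, 0, 0.6], [0, 0, 0, 0, 0, 0, 0.5], [0, 0, 0, 0, 0, 0, 0.45], [0, 0, 0, 0, 0, 0, 0.45], [-6, -0.8, 8, 0, 0, 0, 0.45], [-13, -1.7, 16, 0, 0, 0, 0.45], [-20, -2.6, 24, 0, 0, 0, 0.45], [-20, -2.6, 30, 0, 0, 0, 0.45], [0, 0, 40, -0.9, 6.9, 0, 0.45], [0, 0, 40, -0.9, 6.9, 0, 0.45], [0, 0, 30, -0.9, 6.9, 0, 0.45], [0, 0, 0, -0.9, 6.9, 0, 0.45], [0, 0, 0, -0.9, 6.9, 0, 0.45], [0, 0, 0, 0, 0, 0, 0.45]])

```text
time: 34.22
ee_pos: [0.3947, -0.3198, 0.2498]
tcp_rot: [179.9, 6.2, -172.4]
wrist_force: [-0.3, 0.9, 0.6]
opening: 0.0473
```

```bash
python3 st.py w26 wrist
python3 - <<'E'
from h import *
it=camera("top")[:,:,::-1].copy(); crop(it,260,145,480,275,3.6,"pics/t7.png")
E
```

```text
time 34.225
ee_pos [ 0.3947 -0.3198  0.2498]
tcp_rot [ 179.9378    6.2041 -172.4097]
opening 0.0473
wrist_force [-0.3143  0.9233  0.6335]
```

View pics/t7.png

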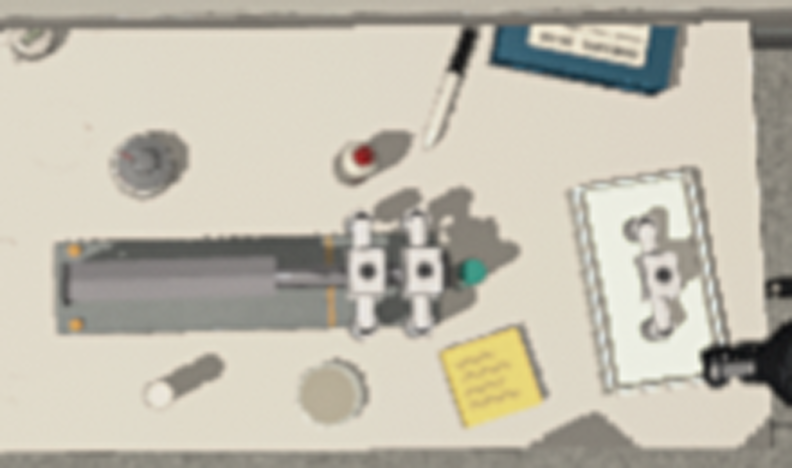

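View pics/w26.png

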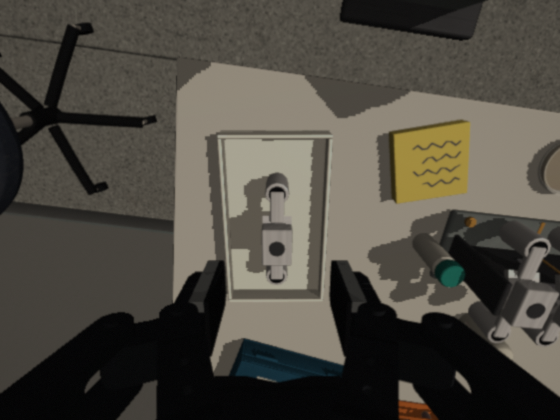

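Run:
```python
from h import *
ct=calibration("top")
for n,u,v,z in(("kept2",368,272,.122),("kept1",425,271,.122),("reject",662,275,.068),("vial2",473,271,.078),("vial1",158,394,.084),("stain",364,156,.097),("dish",332,393,.013),("timer",146,160,.042)):
    print(n,ray(ct,ct["T"],(260+u/3.6-.36,145+v/3.6-.36),z).round(4))
print(job_done())
```

```text
kept2 [ 0.4712 -0.031   0.122 ]
kept1 [ 0.4717 -0.082   0.122 ]
reject [ 0.4705 -0.3109  0.068 ]
vial2 [ 0.4748 -0.1345  0.078 ]
vial1 [0.3643 0.1575 0.084 ]
stain [ 0.5801 -0.0341  0.097 ]
dish [ 0.3646 -0.0105  0.013 ]
timer [0.5864 0.1648 0.042 ]
the job is handed in; nothing more can be done
None
```

All three rotors are tested and the job is handed in after about 34 s of the 72 s allowed. I slid each one along the ridge onto the test part of the knife, let go and looked at it.

- **First rotor (nearest the knife):** it stayed level, so I moved it on past the brass strip, to about stand y −150 mm.
- **Second rotor:** it also stayed level and stands behind the first, at about y −99 mm.
- **Third rotor:** it leaned with its far arm down, so I put it in the reject tray.

**Last checks:**
- **Kept rotors:** the final top picture shows both level and inside the keeping part. The top view measures them 51 mm apart, the same as where I released them.
- **Rejected rotor:** it stands on its cups near the middle of the tray.
- **Bystanders:** the vials, bottle, dish and timer are at their starting pixels.
- **Robot:** it is clear of everything, with no contact force. The highest force I saw reported was about 8 N.

**What disagreed or went wrong:**
- **Lean angle:** the third rotor's lean measured about 40° in the wrist view, not the 20° given. I tilted the gripper about 40° to set it down upright.
- **Positions:** the wrist and top views differed by 1–2 mm on the stand and the kept rotors, within the calibration.
- **Wrist joint:** early on the last joint reached its 180° limit, which cost a half turn of the tool before the first grasp.

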